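Draw the bottom slide case from the blue gravity chute

TASK

Draw the bottom blue slide case straight out of the mouth of its stacking chute, so that the two blue cases above it only sink down and stay in the chute. Then lay it flat in the dark green tray, lengthways along the tray; it holds glass, so set it down gently and do not drop it.

Things in the scene. Friction and masses are not known exactly. Their poses are not given: they have to be found in the camera images.
- blue_low_center (a point): Blue plastic slide case, 120 x 44 x 15 mm, about 80 g. BOTTOM one of the blue stack. Point: its centre, half-way up, 21.5 mm above the table at start. x runs along its length and points OUT of the chute's mouth, y across its 44 mm width, z up. Its +x end sticks out of the mouth by 43 to 49 mm, free above, below and at the sides: grip it there across y, 35 to 45 mm from the centre. It must slide level along +x, 80 mm to be free (friction 1 to 3 N).
- blue_mid_center (a point): Blue plastic slide case, 120 x 44 x 15 mm, about 80 g. MIDDLE one, lying on the bottom case, wholly inside the chute. Point: its centre, 36.5 mm above the table at start; sinks 15 mm once the bottom case is out. x points to the mouth, z up. It lies centred in the fixed blue-trimmed chute: 142 x 66 mm, floor 14 mm high, clear side walls 50 mm apart; blue lip across the mouth, its lower edge 34 mm above the table, holds back the upper cases.
- blue_top_center (a point): Blue plastic slide case, 120 x 44 x 15 mm, about 80 g. TOP one, on the middle case. Point: its centre, 51.5 mm above the table at start; sinks 15 mm together with the middle one. z up. Chute walls end 62 mm above the table, the top of this case lies at 59 mm. A like chute with three yellow cases stands about 170 mm away; the two may swap places.
- tray: Dark green open tray fixed to the table, 206 x 156 mm outside, 190 x 140 mm inside, floor 5 mm thick, rim 12 mm above the table. Its origin is the centre of its underside, on the table; x runs along its long side, y along its short side, z up.
There are look-alikes about, which are no part of the job. Leave any pink or turquoise look-alike of the part that bears blue_low_center alone.

How it is judged:
By the outcome, as a careful person would: the job done as asked, in the order asked, and still so for the second after the job is handed in, with the robot touching nothing.
It also fails if it takes over 38 s, if anything falls off the work surface, if the arm or the gripper's body presses on something with over 40 N, if the wrist force passes 120 N, or if a joint passes its speed limit or range.

ROBOT

A 7-joint arm with a two-finger parallel gripper is mounted at the origin on the work surface. World frame = base frame: x ahead of the robot, y to its left, z up, the work surface at z = 0. Lengths are in m, angles in degrees, forces in N, time in s.
With the tool pointing down it reaches from about 0.35 to 0.775 m from the base axis. Payload 3.1 kg.
Tool frame: the origin (TCP) lies on the centre line of the jaws, within the pads' length; the fingertips stand 17 mm ahead of it and the grasp point (between the pads) lies 2 mm behind it (robot.tip_reach is the distance from the TCP to the fingertips, in m); z points along the fingers, y is the line along which they close (so a half turn about z gives the same grasp; the last joint's range is limited). The gripper opens to 85 mm and grips with 20 to 120 N. Pads are 22 mm wide; open, the fingers measure 114 mm over their backs; the gripper's body (76 mm by 85 mm) begins 54 mm behind the grasp point. The pads swing forward as they close: fully open they stand 13 mm farther back than shut.
Start: joints at [-73.264, 17.813, 0.802, 86.603, -0.252, 75.585, -1.558], TCP at [0.18, 0.52, 0.216] pointing down, gripper open.
Joint ranges: [-154.91, 154.91], [-16.99, 109.72], [-72.82, 74.43], [7.12, 147.25], [-82.49, 262.49], [11.32, 116.49], [-174.64, 174.64]. Speed limits (degrees/s): [159.86, 159.86, 180, 180, 180, 180, 180].

INTERFACE

Orientations are given as [roll, pitch, yaw] about the fixed x, y, z axes, in that order (R = Rz(yaw) Ry(pitch) Rx(roll)).
In Python, from station import robot, fingers, vision, workorder, recognise gives the robot as it stands. Calls block until the motion is done:
- robot.move_to(position, orientation): joint-space move of the TCP to a pose.
- robot.line_to(position, orientation=None, velocity=0.15, f_stop=None): straight line of the TCP; orientation=None keeps the orientation; velocity is the mean speed in m/s. With f_stop (N) it stops when the force on the tool has changed by that much, and returns True; else False.
- robot.move_j(angles): joint-space move.
- fingers.gripper_to(opening, force=None): opening from 0.0 (shut) to 1.0 (fully open); force is the grip in N (None keeps the last); returns when the fingers have stopped.
- robot.pause(seconds).
- robot.inverse_kinematics(position, orientation): joint angles nearest the present ones, or None.
- vision.grab_frame(name): name is "scene" or "top" or "wrist"; returns the picture (384x512x3 uint8, red, green, blue); there is no depth.
- vision.calibration(name): a dict with "mtx" (3x3 intrinsics, pixels), "extrinsics" (4x4, takes a point from world to camera coordinates); the wrist camera has in their place "T_tool_cam" (4x4, takes a point from camera to tool coordinates, whose origin is the TCP and whose axes are the flange's). Camera axes: x right, y up, looking along -z (the intrinsics and any distortion apply to the point x, -y, -z); pixel columns grow to the right and rows downward; lengths in m; the calibration is good to about 2 mm. A picture is of the moment at which its call begins: read the wrist's pose just before it. calibration takes no time and is no camera call.
A pose or a line that the arm cannot do raises robot.PlanningError and nothing moves.
- workorder.close_job(): hands the job in; it is judged then, once.
Trained networks look in the newest picture that a camera, given by its name, has taken for a name from the list of things; names that differ only in an ending like _2 or _b are one class to them, and where a whole thing is asked for, a point or a joint stands for the part that bears it (a point fixed in the world has none). Each returns a list of dicts, best first, with "p" (0 to 1); they miss things now and then, are a little off and sometimes report something else, mostly with a low value. They report only what shows in the picture. A call takes as long as a camera call. They do not tell look-alikes from the thing itself.
- recognise(label, camera): "rect" ([centre column, centre row, width, height] in pixels, round what is visible of it).
Readings, each from a call of its own:
- robot.current_time_s(): time.
- robot.current_joint_positions(): joint angles.
- robot.current_dq(): joint speeds.
- robot.current_joint_torque(): joint torques, N m.
- robot.current_tool_pos(): TCP position.
- robot.current_eef_rot(): TCP orientation.
- robot.current_contact_force(): force on the tool from outside, world axes, zero at the start.
- robot.current_torque(): the same for the moment, N m.
- robot.current_finger_gap(): opening from 0.0 (shut) to 1.0 (fully open).
- robot.current_gripper_force(): force on a finger pad.
Only numpy, scipy, OpenCV 4.12 (cv2) and the standard library are available. Lean on these libraries where they do the work, as an engineer would, in place of code of your own. Each camera call takes 0.05 s, during which the arm holds its last target. There are 200 camera calls.

## Working session

There is one attempt and no reset: what is moved stays moved. The work goes in short steps, each a Python script; the robot and the scene stay as the last script left them, time stands still between calls to the robot, and variables do not carry over. Pictures are saved under pics/ and viewed, at most 10 in all, crops included, and the job is handed in when it is done.

```bash
mkdir -p pics
python3 - <<'E'
from station import robot, fingers, vision, workorder, recognise
import cv2,numpy as np
for c in("scene","top"):
    im=vision.grab_frame(c); cv2.imwrite(f"pics/{c}0.png",im[:,:,::-1])
    k=vision.calibration(c); print(c,{a:np.round(b,4).tolist() if not isinstance(b,str) else b for a,b in k.items()})
    for l in("blue_low_center","blue_mid_center","blue_top_center","tray"):
        print(l,[(np.round(d["rect"],1).tolist(),round(d["p"],2)) for d in recognise(l,c)])
print(robot.current_time_s(),robot.current_tool_pos(),robot.current_eef_rot())
print(vision.calibration("wrist"))
E
python3 -c "
import cv2,numpy as np
a=cv2.imread('pics/top0.png');cv2.imwrite('pics/top0b.png',cv2.resize(a,(800,600),interpolation=2))"
```

```text
scene {'mtx': [[423.4479, 0.0, 257.3831], [0.0, 423.4479, 195.794], [0.0, 0.0, 1.0]], 'extrinsics': [[0.7351, 0.6779, -0.0062, -0.3366], [-0.4687, 0.5148, 0.7179, 0.1901], [0.4899, -0.5248, 0.6962, -1.2579], [0.0, 0.0, 0.0, 1.0]]}
blue_low_center [([276.0, 131.4, 46.3, 17.8], 0.92), ([285.1, 172.4, 22.5, 19.9], 0.82), ([298.4, 252.2, 28.7, 46.2], 0.58)]
blue_mid_center []
blue_top_center [([307.4, 149.2, 41.0, 26.3], 0.59)]
tray [([198.6, 323.1, 130.9, 120.0], 0.8)]
top {'mtx': [[481.2446, 0.0, 258.7314], [0.0, 481.2446, 191.3153], [0.0, 0.0, 1.0]], 'extrinsics': [[0.002, -1.0, 0.005, -0.0131], [0.9896, 0.0027, 0.1436, -0.4756], [-0.1436, 0.0047, 0.9896, -1.0229], [0.0, 0.0, 0.0, 1.0]]}
blue_low_center [([135.9, 276.8, 56.9, 44.6], 0.76)]
blue_mid_center []
blue_top_center [([156.1, 202.8, 53.5, 27.4], 0.83)]
tray [([382.7, 146.3, 104.8, 91.8], 0.83)]
0.5 [0.18017132 0.51964241 0.21615533] [-1.79996681e+02  6.52985878e-04  1.60876921e+02]
{'mtx': array([[326.54158255,   0.        , 259.15725924],
       [  0.        , 326.54158255, 185.47289147],
       [  0.        ,   0.        ,   1.        ]]), 'T_tool_cam': array([[ 3.98755942e-04,  9.60241755e-01,  2.79169504e-01,
         7.18719279e-02],
       [ 9.99999676e-01, -1.87620603e-04, -7.83017744e-04,
         1.03821372e-03],
       [-6.99508382e-04,  2.79169726e-01, -9.60241519e-01,
        -1.58156867e-01],
       [ 0.00000000e+00,  0.00000000e+00,  0.00000000e+00,
         1.00000000e+00]])}
```

View pics/top0b.png

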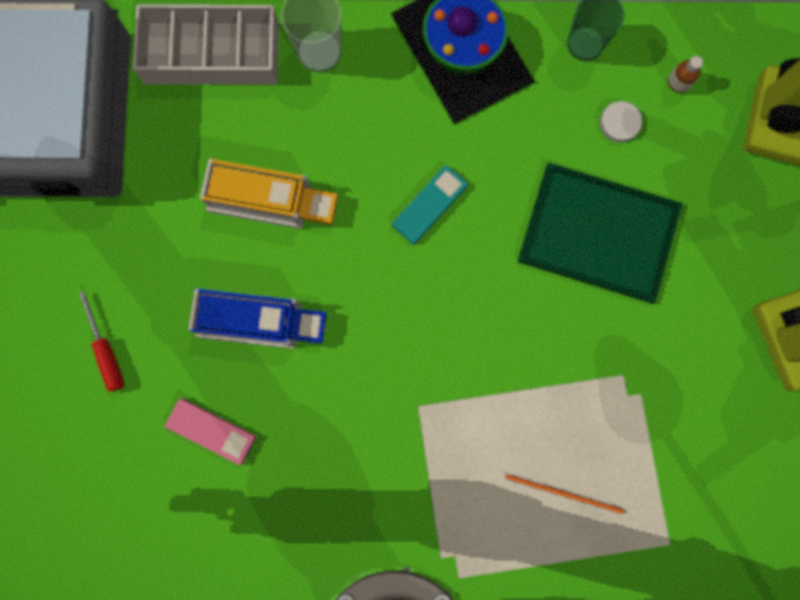

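View pics/scene0.png

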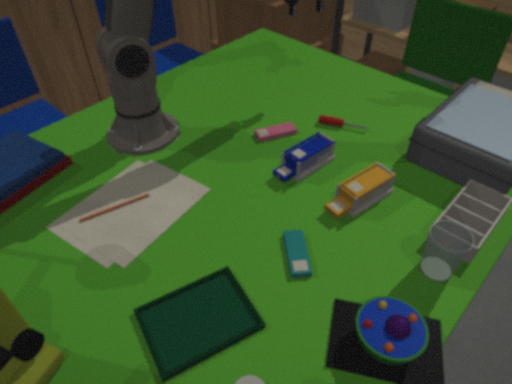

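```bash
cat > h.py <<'E'
import numpy as np, cv2
from station import robot, fingers, vision, workorder, recognise
from scipy.spatial.transform import Rotation as R
def cam(name):
    k=vision.calibration(name); K=np.array(k["mtx"])
    if name!="wrist": return K,np.linalg.inv(np.array(k["extrinsics"]))
    T=np.eye(4); T[:3,:3]=R.from_euler("xyz",robot.current_eef_rot(),degrees=True).as_matrix(); T[:3,3]=robot.current_tool_pos()
    return K,T@np.array(k["T_tool_cam"])
def ray(KT,px,z):
    K,T=KT; px=np.atleast_2d(px).astype(float)
    d=np.c_[px,np.ones(len(px))]@np.linalg.inv(K).T*[1,-1,-1]@T[:3,:3].T
    return T[:3,3]+d*((z-T[2,3])/d[:,2])[:,None]
def proj(KT,P):
    K,T=KT; c=(np.atleast_2d(P)-T[:3,3])@T[:3,:3]*[1,-1,-1]@K.T
    return c[:,:2]/c[:,2:]
def comps(im,lo,hi,amin):
    m=cv2.inRange(cv2.cvtColor(im,cv2.COLOR_RGB2HSV),lo,hi)
    m=cv2.morphologyEx(m,cv2.MORPH_CLOSE,np.ones((5,5)))
    cs=cv2.findContours(m,cv2.RETR_EXTERNAL,cv2.CHAIN_APPROX_NONE)[0]
    return [c[:,0] for c in cs if cv2.contourArea(c)>amin]
def wrect(P): # min-area rect in world xy: centre,(long,short),angle of long side
    (c,(w,h),a)=cv2.minAreaRect(np.float32(P[:,:2]*1000))
    if w<h: w,h,a=h,w,a+90
    return np.array(c)/1000,(w,h),(a+90)%180-90
E
python3 - <<'E'
from h import *
im=cv2.imread("pics/top0.png")[:,:,::-1].copy()
KT=cam("top")
for n,lo,hi,z,roi in(("blue",(110,120,50),(130,255,255),.059,(110,175,225,235)),("tray",(65,120,20),(95,255,110),.012,(325,95,445,200))):
    for c in comps(im,lo,hi,100):
        x,y=c.mean(0)
        if roi[0]<x<roi[2] and roi[1]<y<roi[3]: print(n,wrect(ray(KT,c,z)),c.min(0),c.max(0))
c=np.array([(549,163),(682,204),(655,302),(519,262)])/1.5625
print("tray hand",wrect(ray(KT,c,.012)),ray(KT,c,.012).mean(0))
# blue by hand: low end top edge, far corners, z=.029
e=np.array([(326,312),(323,342)])/1.5625; print("end",ray(KT,e,.029))
t=np.array([(197,291),(294,300),(291,345),(193,335)])/1.5625; print("chute top",ray(KT,t,.062),wrect(ray(KT,t,.062)))
E
```

```text
blue (array([0.44619815, 0.18635254]), (176.51654052734375, 56.620723724365234), 83.61627197265625) [123 186] [207 218]
tray (array([ 0.57890106, -0.29704221]), (203.51821899414062, 153.8098907470703), 72.28912353515625) [333 105] [435 192]
tray hand (array([ 0.57707446, -0.29847998]), (203.10635375976562, 156.20452880859375), 72.3779525756836) [ 0.5779189  -0.29869899  0.012     ]
end [[0.45754526 0.09823418 0.029     ]
 [0.41517947 0.10171797 0.029     ]]
chute top [[0.48186448 0.27193348 0.062     ]
 [0.46977533 0.13894984 0.062     ]
 [0.40813301 0.14159551 0.062     ]
 [0.42141022 0.2748472  0.062     ]] (array([0.44499875, 0.20676451]), (136.47787475585938, 61.62868881225586), 84.8056869506836)
```

Run:
```python
from h import *
for y in(-95,85):
    o=[180,0,y]
    print(y,[np.round(q,0).tolist() if q is not None else None for q in(robot.inverse_kinematics([.438,.12,.14],o),robot.inverse_kinematics([.438,.12,.03],o),robot.inverse_kinematics([.578,-.298,.03],[180,0,y-13]))])
robot.move_to([.438,.12,.14],[180,0,-95.2])
print(robot.current_time_s(),robot.current_tool_pos(),robot.current_eef_rot(),robot.tip_reach)
KT=cam("wrist"); im=vision.grab_frame("wrist"); cv2.imwrite("pics/w1.png",im[:,:,::-1])
print([(np.round(d["rect"],1).tolist(),round(d["p"],2)) for d in recognise("blue_low_center","wrist")])
a=np.deg2rad(-95.2); u=np.array([np.cos(a),np.sin(a)])
big=cv2.resize(im[:,:,::-1],(800,600),interpolation=2)
cv2.imwrite("pics/w1b.png",big)
```

```text
-95 [[-30.0, 10.0, 15.0, 108.0, -3.0, 62.0, 160.0], [-25.0, 19.0, 9.0, 115.0, -4.0, 46.0, 161.0], [-10.0, 54.0, 64.0, 84.0, -49.0, 73.0, -138.0]]
85 [[-46.0, 11.0, 33.0, 109.0, -7.0, 62.0, -15.0], [-43.0, 20.0, 31.0, 116.0, -14.0, 47.0, -9.0], [-5.0, 47.0, 52.0, 84.0, -39.0, 67.0, 35.0]]
2.9 [0.43799958 0.12066113 0.14008713] [-1.79991137e+02  1.97830810e-02 -9.51457447e+01] 0.017
[([414.7, 279.7, 95.6, 95.2], 0.88), ([45.4, 27.7, 89.8, 55.4], 0.76), ([257.2, 176.5, 52.2, 56.6], 0.72)]
```

View pics/w1b.png

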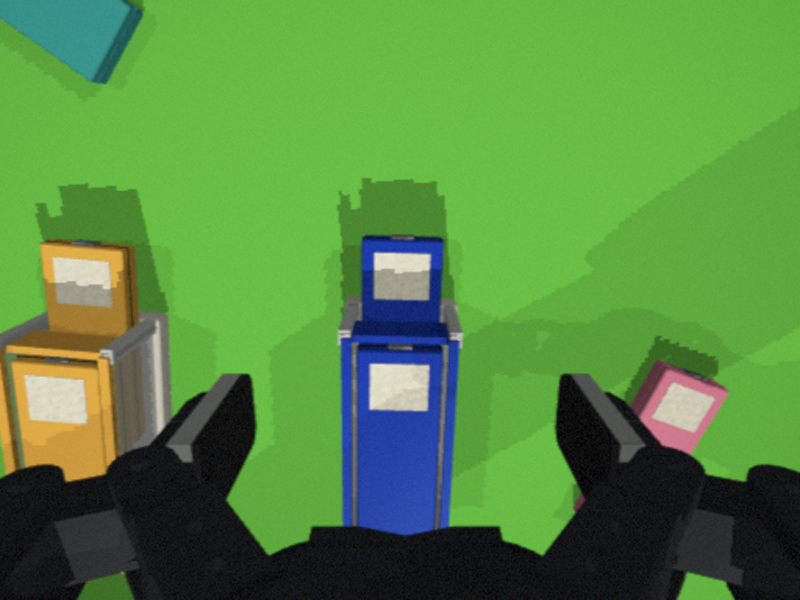

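Run:
```python
from h import *
KT=cam("wrist")
f=lambda p,z:ray(KT,np.array(p)/1.5625,z)
e=f([(362,238),(443,238)],.029); b=f([(362,318),(441,318)],.029); t=f([(357,346),(443,346),(440,527),(358,527)],.059)
print(e,b,t,sep="\n")
for q in(e,b,t[:2],t[2:]):print(q.mean(0),np.linalg.norm(q[0]-q[1]))
ax=(e.mean(0)-t[2:].mean(0));print(np.degrees(np.arctan2(ax[1],ax[0])))
for s in (e[0]-b[0],e[1]-b[1],t[1]-t[2],t[0]-t[3]):print(np.degrees(np.arctan2(s[1],s[0])))
```

```text
[[0.45839557 0.09869791 0.029     ]
 [0.41533792 0.10254918 0.029     ]]
[[0.46348753 0.14361625 0.029     ]
 [0.41954657 0.14753914 0.029     ]]
[[0.46405118 0.14798249 0.059     ]
 [0.4208465  0.15183694 0.059     ]
 [0.43006534 0.26136989 0.059     ]
 [0.4761755  0.25727743 0.059     ]]
[0.43686674 0.10062354 0.029     ] 0.0432295405055168
[0.44151705 0.14557769 0.029     ] 0.04411572365187718
[0.44244884 0.14990971 0.059     ] 0.04337627687589536
[0.45312042 0.25932366 0.059     ] 0.046291414509762395
-95.84770241776761
-96.46746663921071
-95.34426169343708
-94.81095808995556
-96.33005754097056
```

Run:
```python
from h import *
o=[180,0,84.4]; g=np.array([.4388,.1205])
robot.move_to([*g,.10],o); fingers.gripper_to(.7)
robot.line_to([*g,.036],velocity=.12)
hit=robot.line_to([*g,.010],velocity=.03,f_stop=4)
print(hit,robot.current_tool_pos(),robot.current_contact_force(),robot.current_finger_gap(),robot.current_time_s())
z=robot.current_tool_pos()[2]
robot.line_to([*g,z+.0145],velocity=.05)
f0=robot.current_contact_force()
fingers.gripper_to(0.0,force=30)
print(robot.current_tool_pos(),robot.current_finger_gap(),robot.current_gripper_force(),f0,robot.current_contact_force(),robot.current_time_s(),robot.current_joint_positions())
im=vision.grab_frame("wrist"); cv2.imwrite("pics/w2.png",im[:,:,::-1])
```

```text
False [0.43898979 0.12047141 0.0101177 ] [ 0.38306655 -0.00711011  0.15822423] 0.6989517427316221 7.45
[0.43877038 0.12046931 0.02457849] -0.0016396251600685424 0.0 [ 0.3350054  -0.0059444   0.28004309] [-0.27482243 -0.10177762  0.78627716] 8.4833 [-62.28941038  28.93663395  57.89667629 116.6184319  -31.55708396
  51.54241954   7.38002012]
```

View pics/w2.png

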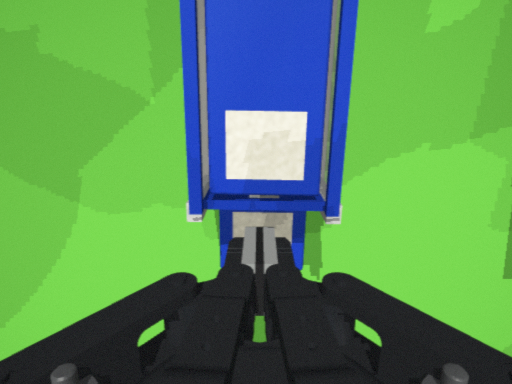

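Run:
```python
from h import *
K,T=vision.calibration("wrist")["mtx"],vision.calibration("wrist")["T_tool_cam"]
for z in(-.03,-.015,0,.017):
    print(z,proj((np.array(K),np.array(T)),[[0,0,z],[.011,0,z],[-.011,0,z]]).round(0).tolist())
KT=cam("wrist")
print(proj(KT,[[.4369,.1006,.029],[.4369,.1006,.014]]),robot.current_tool_pos(),robot.current_eef_rot(),robot.tip_reach)
p=lambda px,z:ray(KT,px,z)
print(p([(220,210),(302,210),(220,268),(303,268)],.029)); print(p([(209,193),(320,193)],.059))
```

```text
-0.03 [[261.0, 262.0], [261.0, 239.0], [261.0, 284.0]]
-0.015 [[261.0, 246.0], [261.0, 225.0], [261.0, 267.0]]
0 [[261.0, 233.0], [261.0, 214.0], [260.0, 252.0]]
0.017 [[260.0, 221.0], [260.0, 203.0], [260.0, 238.0]]
[[260.6992621  271.45203651]
 [260.56180282 257.58999084]] [0.43873986 0.12048019 0.02455342] [-1.79992451e+02  5.70632524e-03  8.44002644e+01] 0.017
[[0.41993771 0.13711807 0.029     ]
 [0.46081817 0.13311511 0.029     ]
 [0.41568372 0.10474753 0.029     ]
 [0.45935793 0.10046419 0.029     ]]
[[0.42140305 0.15542609 0.059     ]
 [0.4652654  0.15113303 0.059     ]]
```

Run:
```python
from h import *
g=np.array([.4388,.1205])
fingers.gripper_to(.7)
try: hit=robot.line_to([*g,-.028],velocity=.03,f_stop=4)
except robot.PlanningError as e: print(e); hit=None
print(hit,robot.current_tool_pos(),robot.current_contact_force(),robot.current_torque(),robot.current_finger_gap(),robot.current_time_s())
im=vision.grab_frame("wrist"); cv2.imwrite("pics/w3.png",im[:,:,::-1])
im=vision.grab_frame("scene"); cv2.imwrite("pics/s3.png",cv2.resize(im[60:230,180:400,::-1],None,fx=3,fy=3,interpolation=2))
```

```text
True [ 0.43874203  0.12051298 -0.02002201] [-1.50340652  0.28943984  6.36356997] [-0.01251277  0.08803344  0.01469357] 0.696098982911783 10.4667
```

View pics/s3.png

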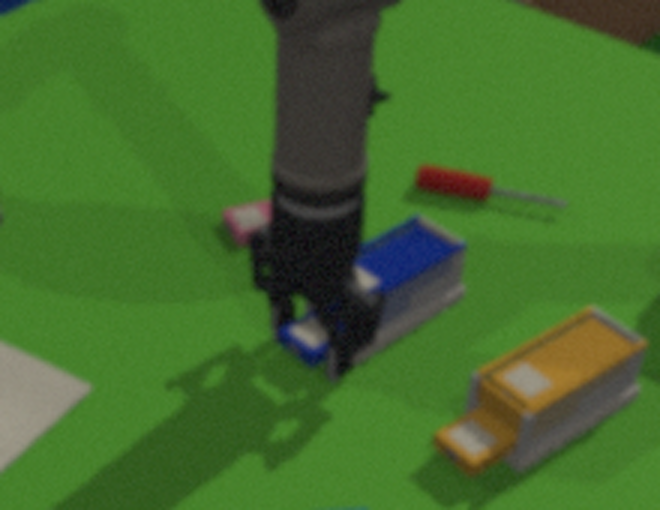

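Run:
```python
from h import *
g=np.array([.4388,.1205])
robot.line_to([*g,-.020+.018],velocity=.06)
f0=robot.current_contact_force()
fingers.gripper_to(0.0,force=40)
print(robot.current_tool_pos(),robot.current_finger_gap(),robot.current_gripper_force(),f0.round(2),robot.current_contact_force().round(2),robot.current_time_s())
im=vision.grab_frame("wrist"); cv2.imwrite("pics/w4.png",im[:,:,::-1])
```

```text
[ 0.43885904  0.1205548  -0.00179372] 0.5029949199090873 40.90530753135681 [-0.18 -0.69 -0.07] [-0.5  -0.32  4.6 ] 11.3083
```

View pics/w4.png

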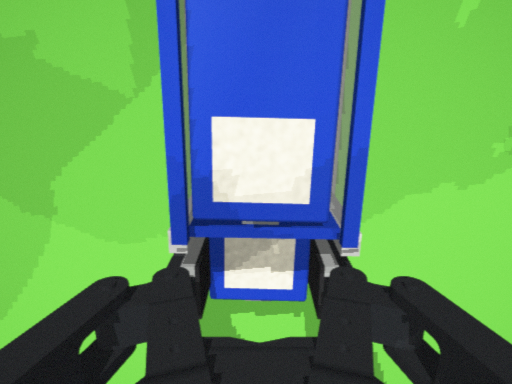

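Run:
```python
from h import *
p=np.array(robot.current_tool_pos()); a=np.deg2rad(-95.6); u=np.array([np.cos(a),np.sin(a),0])
for d,dz in((.045,.0003),(.1,.0005)):
    robot.line_to(p+u*d+[0,0,dz],velocity=.06)
    print(robot.current_tool_pos().round(4),robot.current_finger_gap(),robot.current_contact_force().round(2),robot.current_time_s())
KT=cam("wrist"); im=vision.grab_frame("wrist"); cv2.imwrite("pics/w5.png",im[:,:,::-1])
np.save("w5.npy",KT[1])
im=vision.grab_frame("top"); cv2.imwrite("pics/t5.png",im[:,:,::-1])
a=cv2.resize(cv2.imread("pics/w5.png"),(400,300),interpolation=3); b=cv2.resize(cv2.imread("pics/t5.png")[150:270,100:260],(400,300),interpolation=2)
cv2.imwrite("pics/c5.png",np.hstack([a,b]))
```

```text
[ 0.434   0.0741 -0.0017] 0.5036480207906842 [-0.28 -1.64 -0.54] 12.2583
[ 0.4291  0.0215 -0.0014] 0.5039347152468028 [-0.69  0.36 -1.92] 13.325
```

View pics/c5.png

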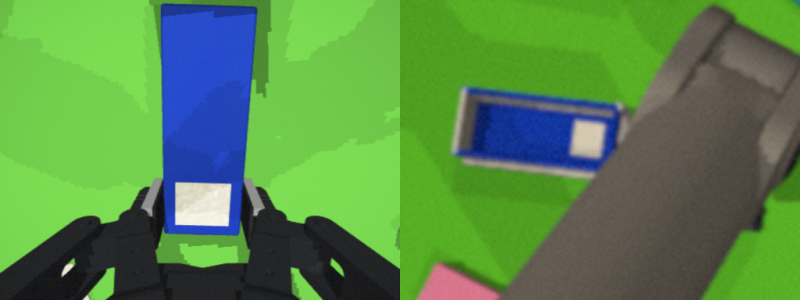

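Run:
```python
from h import *
KT=cam("wrist"); im=cv2.imread("pics/w5.png")[:,:,::-1].copy()
c=max(comps(im,(105,120,40),(130,255,255),2000),key=len); print(c.min(0),c.max(0))
print(wrect(ray(KT,c,.029)))
q=cv2.boxPoints(cv2.minAreaRect(c.astype(np.float32))); 
h=np.array([(162,4),(254,9),(240,235),(163,230)])*1.28
P=ray(KT,h,.029); print(P.round(4)); print([round(np.linalg.norm(P[i]-P[(i+1)%4])*1000,1) for i in range(4)])
m=P[2:].mean(0)-P[:2].mean(0); print("axis",np.degrees(np.arctan2(m[1],m[0])),"ctr",P.mean(0),robot.current_tool_pos())
print(robot.inverse_kinematics([.565,-.34,.05],[180,0,72.3]))
```

```text
[206   5] [328 300]
(array([0.43327625, 0.06220245]), (119.67683410644531, 44.258636474609375), 83.05062866210938)
[[4.200e-01 1.239e-01 2.900e-02]
 [4.611e-01 1.179e-01 2.900e-02]
 [4.483e-01 2.000e-04 2.900e-02]
 [4.042e-01 7.800e-03 2.900e-02]]
[np.float64(41.5), np.float64(118.4), np.float64(44.7), np.float64(117.2)]
axis -96.97924493805384 ctr [0.4333865  0.06242111 0.029     ] [ 0.42910348  0.0215513  -0.00137281]
[ -0.55341403  47.28723996  52.8107951   81.48412443 -38.47220202
  70.19730952  38.61098718]
```

Run:
```python
from h import *
p=np.array(robot.current_tool_pos())
off=np.array([.4333,.0622])-p[:2]; a=np.deg2rad(-10.7)
off=np.array([[np.cos(a),-np.sin(a)],[np.sin(a),np.cos(a)]])@off
t=np.array([.578,-.298])-off; o=[180,0,84.4-10.7]; print(t)
robot.line_to(p+[0,0,.06],velocity=.1)
robot.line_to([*t,.06],o,velocity=.15)
robot.line_to([*t,.004],velocity=.08)
robot.pause(.2); f0=robot.current_contact_force()
KT=cam("wrist"); im=vision.grab_frame("wrist"); cv2.imwrite("pics/w6.png",im[:,:,::-1])
c=max(comps(im,(105,120,40),(130,255,255),2000),key=len)
print(wrect(ray(KT,c,.0338)),robot.current_tool_pos(),robot.current_time_s(),f0)
hit=robot.line_to([*t,-.014],velocity=.015,f_stop=1.5)
print(hit,robot.current_tool_pos(),robot.current_contact_force(),robot.current_torque(),robot.current_finger_gap(),robot.current_time_s())
im=vision.grab_frame("wrist"); cv2.imwrite("pics/w7.png",im[:,:,::-1])
```

```text
[ 0.56632934 -0.33716278]
(array([ 0.57802661, -0.29873364]), (120.90087890625, 44.64802932739258), 72.21253204345703) [ 0.5666602  -0.33745191  0.0046608 ] 17.9833 [ 0.55964841  0.59933533 -0.40221748]
True [ 0.56622095 -0.33707813 -0.01063953] [-0.37232656  0.09635466  4.57737086] [ 0.02751879  0.00764338 -0.03186953] 0.5047988738511328 18.8833
```

View pics/w7.png

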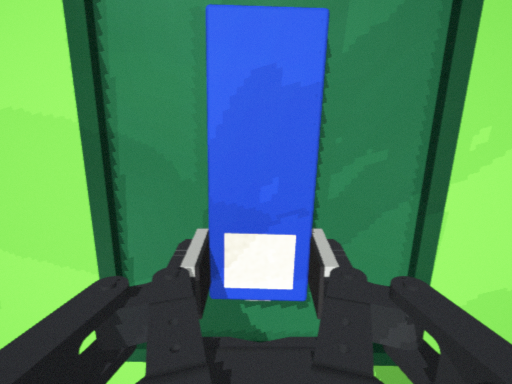

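Run:
```python
from h import *
p=np.array(robot.current_tool_pos())
fingers.gripper_to(.66); robot.pause(.1)
robot.line_to(p+[0,0,.03],velocity=.05)
robot.line_to(p+[0,0,.14],velocity=.12)
KT=cam("wrist"); im=vision.grab_frame("wrist"); cv2.imwrite("pics/w8.png",im[:,:,::-1])
c=max(comps(im,(105,120,40),(130,255,255),2000),key=len)
print(wrect(ray(KT,c,.020)))
t=vision.grab_frame("top"); cv2.imwrite("pics/t8.png",t[:,:,::-1])
cv2.imwrite("pics/c8.png",np.hstack([cv2.resize(x[:,:,::-1],(400,300),interpolation=3) for x in(im,t)]))
print(robot.current_time_s())
```

```text
(array([ 0.57797766, -0.29778595]), (119.64801025390625, 44.12743377685547), 71.72693634033203)
21.2583
```

View pics/c8.png

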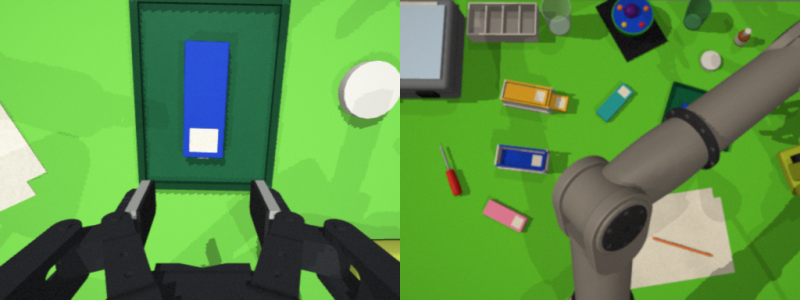

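The case lies flat in the middle of the tray, lengthways. The two upper cases are still in the chute.

```bash
python3 -c "
from station import workorder
print(workorder.close_job())"
```

```text
the job is handed in; nothing more can be done
None
```

The bottom blue case is out of the chute and lies flat, lengthways and centred in the green tray, set down by light contact; the two upper blue cases sank and stayed in the chute, and I handed the job in at about 21 s (the verdict wasn't shown).

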